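# Back the ratchet turntable off by one notch

### The arm

A 7-joint arm with a two-finger parallel gripper is mounted at the origin on the work surface. World frame = base frame: x ahead of the robot, y to its left, z up, the work surface at z = 0. Lengths are in m, angles in degrees, forces in N, time in s.
With the tool pointing down it reaches from about 0.375 to 0.925 m from the base axis. Payload 3.1 kg.
Tool frame: the origin (TCP) lies at the very end of the fingers, on their centre line; the grasp point (between the pads) lies 19 mm behind it; z points along the fingers, y is the line along which they close (so a half turn about z gives the same grasp; the last joint's range is limited). The gripper opens to 85 mm and grips with 20 to 120 N. Pads are 22 mm wide; open, the fingers measure 114 mm over their backs; the gripper's body (76 mm by 85 mm) begins 54 mm behind the grasp point. The pads swing forward as they close: fully open they stand 13 mm farther back than shut.
Start: joints at [60.573, 21.939, 2.515, 91.553, -1.026, 66.532, -2.859], TCP at [0.263, -0.595, 0.231] pointing down, gripper open.
Joint ranges: [-149.38, 149.38], [-23.57, 123.04], [-84.95, 90], [0, 143.3], [-89.99, 269.99], [3.08, 112.72], [-163.45, 163.45]. Speed limits (degrees/s): [159.86, 159.86, 180, 180, 180, 180, 180].

### API

Orientations are given as [roll, pitch, yaw] about the fixed x, y, z axes, in that order (R = Rz(yaw) Ry(pitch) Rx(roll)).
In Python, from cell import observe, get_image, bot, spotter gives the robot as it stands. The module is installed in compiled form; this text tells all that it offers.
- The arm moves only by the tool arm_command, never from a script. Its argument "steps" is a list of rows, each a list of 6 numbers: the shift along the world's x, y, z as a fraction of full scale, then the turn, a rotation vector about the world's x, y, z as a fraction of full scale. In form: [[tx, ty, tz, rx, ry, rz], ...]. A call has 1 to 12 rows; each row shifts and turns the commanded pose from where the row before left it; what a row does not reach is not made up. Full scale, the value 1, is 30 mm for a shift and 0.08 rad for a turn. A row lasts 1/12 s, in which the tool goes at most 41.7 mm and 7.16 degrees, less where a joint would pass 70% of its speed; a pose out of reach is approached as far as the arm can. A call with a number of a shift or a turn outside -1 to 1 is refused whole. A call with a gripper value outside its range is refused whole. "jaw" is the finger opening in mm, from 0 to 85.4, set as the call begins (left out, the last holds). The fingers move at their own pace and stop on an object; the grip force is fixed at half the most. Time passes only in rows, so rows that do not move let the fingers close. It gives the time, the measured TCP pose, the force, the opening and the grip force at its end, in the units of the state.
- observe(): the state, without advancing time (a new reading comes with each control period).
- get_image(name): name is "side" or "top"; returns a dict with "img" (400x640x3 uint8, blue, green, red), "fovy" (degrees; the focal length in pixels is half the picture's height over the tangent of half this angle, whatever the lens; pixels are square), "cx", "cy" (the principal point, pixels), "k1" (the pictures are not rectified: a ray, as slopes to the right and down, at radius r is drawn at 1 + k1 r^2 times it, then the intrinsics apply), "R" (3x3) and "t" (3): a world point X has camera coordinates R X + t. Camera axes: x right, y down, z forward; pixel columns grow to the right and rows downward; lengths in m; the calibration is good to about 2 mm. A picture is of the moment at which its call begins. There is no depth.
- bot.hand_in(): hands the job in; it is judged then, once.
Trained networks look in the newest picture that a camera, given by its name, has taken for a name from the list of things; names that differ only in an ending like _2 or _b are one class to them, and where a whole thing is asked for, a point or a joint stands for the part that bears it (a point fixed in the world has none). Each returns a list of dicts, best first, with "p" (0 to 1); they miss things now and then, are a little off and sometimes report something else, mostly with a low value. They report only what shows in the picture. A call takes as long as a camera call. They do not tell look-alikes from the thing itself.
- spotter.spot_in(camera, query): "location" ([x, y, z] in m, in world coordinates, good to about 4 mm: the middle of the surface that is visible of it).
The state is a dict: "t": time; "joints": joint angles; "joint_vel": joint speeds; "joint_torque": joint torques, N m; "tool_pos": TCP position; "tcp_rot": TCP orientation; "force": force on the tool from outside, world axes, zero at the start; "wrist_torque": the same for the moment, N m; "grip_width": finger opening in m; "gripper_force": force on a finger pad.
Only numpy, scipy, OpenCV 4.12 (cv2) and the standard library are available. Lean on these libraries where they do the work, as an engineer would, in place of code of your own. Each camera call takes 0.05 s, during which the arm holds its last target. There are 200 camera calls.

### The job

The ratchet turntable has been indexed one notch too far. With a fingertip, lift the yellow pawl out of the teeth by tipping its black knob back, outward from the wheel, until it stays up; then push the wheel by one of its red studs one notch backward (clockwise seen from above), and tip the pawl in again so that it drops fully home between the next teeth. The steel piece stays standing on the wheel, nothing is picked up, and the other things on the bench are left alone.

Things in the scene. Friction and masses are not known exactly. Their poses are not given: they have to be found in the camera images.
- unit: Fixed blue base plate of the ratchet turntable, 260 (x) x 345 (y, -215 to +130) x 12 mm; place and yaw vary. Origin on the bench on the wheel's upright axis, z up. The pawl stands on its -y side, in the plane x = 0, in a bracket with two blue cheeks, tops 75 mm above the bench (x -21 to +21, y -185 to -135 mm).
- wheel (a joint): Wheel angle, rad, about its upright axis, counter-clockwise positive seen from above; starts near 0, pawl engaged. 12 notches of 0.5236 rad (30 deg); one notch backward is about -0.52. The engaged pawl blocks backward (clockwise) turning, with about 0.07 rad play either way. With the pawl up it turns both ways and stays where left; about 3 N at a stud moves it.
- pawl (a joint): Yellow pawl angle, rad: 0 = nose fully down in the teeth, grows as it lifts, stop at 1.2. Level pivot axis along the base plate's x, at y = -150 mm, 62 mm above the bench. Nose 12 mm wide, 105 mm from the wheel's axis; arm 10 mm thick at pivot height when down, rising to 117 mm above the bench at the stop. Held by its weight: below about 0.6 rad it drops in, beyond that it falls outward and stays. Under 3 N at the knob moves it.
- pawl_knob (a point): Centre of the black knob, a 22 mm ball on an 8 mm rod, 85 mm from the pivot. Pawl down: y = -114 mm in the base plate's frame, 139 mm above the bench; at the stop: y about -209 mm, about 123 mm above the bench. Push it outward (-y of the base plate) to lift the pawl, inward (+y) from its outer side to drop it in.
- stud0 (a point): One of four alike upright red studs on the wheel, 14 mm diameter, 80 mm from the wheel's axis, reaching from 40 to 91 mm above the bench; this point lies on its axis, 76 mm above the bench. With the wheel at 0 this one is 45 degrees counter-clockwise from the base plate's +x.
- stud1 (a point): The same, 135 degrees.
- stud2 (a point): The same, 225 degrees (45 degrees from the pawl).
- stud3 (a point): The same, 315 degrees (45 degrees from the pawl).
- wheel_centre (a point): On the wheel's axis at its top face, 40 mm above the bench. The wheel is a dark steel disc of radius 118 mm with 12 saw teeth 12 mm high round the top of its rim (94 to 117 mm from the axis), each with an upright face on its clockwise side and a ramp on the other.
- pod_mid (a point): Loose welded steel piece (round foot 70 mm across, twisted three-sided body, 56 mm high, 0.25 to 0.5 kg) standing at the middle of the wheel and turning with it; point 28 mm above its foot. It must stay standing there.
- tape_mid (a point): Roll of blue tape, 68 mm across, 22 mm high, lying on the turntable's blue base plate beside the pawl; point at its centre. Leave alone.
- tin_mid (a point): Small brass tin, 40 mm across, 45 mm high, standing on the blue base plate on the other side of the pawl; point at its centre. Leave alone.
- jar_mid (a point): White plastic jar, 68 mm across, 120 mm high, on the bench; point half-way up. Leave alone.
- offcut_mid (a point): Wooden offcut 70 x 50 x 45 mm on the bench; point at its centre. Leave alone.
- cup_mid (a point): Blue cup, 72 mm across, 80 mm high, on the bench; point half-way up. Leave alone.
- hammer: Hammer lying on the bench, to the right; origin underneath its middle. Leave alone.
- pencil: Yellow pencil 170 x 8 x 8 mm lying on the bench; origin under its middle. Leave alone.
There are look-alikes about, which are no part of the job. Leave any green look-alike of the part that bears pod_mid alone.

How it is judged:
By the outcome, as a careful person would: the job done as asked, in the order asked, and still so for the second after the job is handed in, with the robot touching nothing.
It also fails if it takes over 54 s, if anything falls off the work surface, if the arm or the gripper's body presses on something with over 40 N, if the wrist force passes 120 N, or if a joint passes its speed limit or range.

## Working session

There is one attempt and no reset: what is moved stays moved. The work goes in short steps, Python scripts to look and compute and a tool call to move; the robot and the scene stay as the last step left them, time stands still between calls to the robot, and variables do not carry over. Pictures are saved under pics/ and viewed, at most 10 in all, crops included, and the job is handed in when it is done.

Besides the shell and the picture viewer there is one more tool, called after "Request:" by a JSON object that holds its "method" and its "body", one argument or row to a line. arm_command: Moves the arm, as the interface text tells. Shift numbers are shares of 30 mm and turn numbers shares of 0.08 rad, none past 1 either way. Its arguments: {"type":"object","properties":{"steps":{"type":"array"},"jaw":{"type":"number"}},"required":["steps"]}

```bash
mkdir -p pics; cat > h.py <<'E'
import numpy as np, cv2
from cell import observe, get_image, bot, spotter
def proj(g,X):
    c=g["R"]@np.array(X,float)+np.array(g["t"]); s=c[:2]/c[2]; s=s*(1+g["k1"]*(s@s))
    f=200/np.tan(np.radians(g["fovy"])/2); return s*f+[g["cx"],g["cy"]]
def ray(g,px,z):
    f=200/np.tan(np.radians(g["fovy"])/2); d=(np.array(px,float)-[g["cx"],g["cy"]])/f; s=d.copy()
    for _ in range(20): s=d/(1+g["k1"]*(s@s))
    R=np.array(g["R"]); v=R.T@np.r_[s,1]; o=-R.T@np.array(g["t"]); return o+v*(z-o[2])/v[2]
E
python3 - <<'E'
from h import *
for n in ("top","side"):
    g=get_image(n); cv2.imwrite(f"pics/{n}0.png",g["img"])
for q in ("pawl_knob","stud0","wheel_centre","pod_mid","tape_mid","tin_mid","unit"):
    for n in ("top","side"):
        gi=g if n=="side" else None
        for d in spotter.spot_in(n,q)[:5]:
            print(q,n,round(d["p"],2),np.round(d["location"],3))
print(observe()["t"],observe()["tool_pos"],observe()["tcp_rot"])
E
```

```text
pawl_knob side 0.77 [ 0.486 -0.061  0.094]
stud0 top 0.93 [0.517 0.062 0.038]
stud0 top 0.39 [ 0.55  -0.132  0.036]
stud0 side 0.94 [0.529 0.023 0.043]
wheel_centre top 0.59 [0.515 0.06  0.043]
wheel_centre side 0.66 [ 0.376 -0.094  0.046]
wheel_centre side 0.65 [0.531 0.026 0.04 ]
pod_mid top 0.94 [0.518 0.058 0.044]
pod_mid top 0.84 [0.632 0.292 0.006]
pod_mid top 0.45 [0.514 0.062 0.038]
pod_mid side 0.63 [0.52  0.048 0.057]
pod_mid side 0.62 [ 0.597 -0.461  0.086]
pod_mid side 0.54 [0.634 0.283 0.012]
tape_mid top 0.79 [ 0.55  -0.13   0.035]
tape_mid side 0.84 [ 0.551 -0.14   0.03 ]
tin_mid top 0.75 [ 0.373 -0.078  0.062]
tin_mid side 0.51 [ 0.376 -0.094  0.045]
unit top 0.86 [0.492 0.013 0.041]
unit top 0.18 [ 0.478 -0.062  0.075]
unit side 0.72 [ 0.495 -0.037  0.032]
unit side 0.51 [0.529 0.022 0.041]
0.8 [ 0.26258261 -0.59463174  0.23132461] [1.79997059e+02 5.95521155e-05 2.38272035e+01]
```

View pics/top0.png

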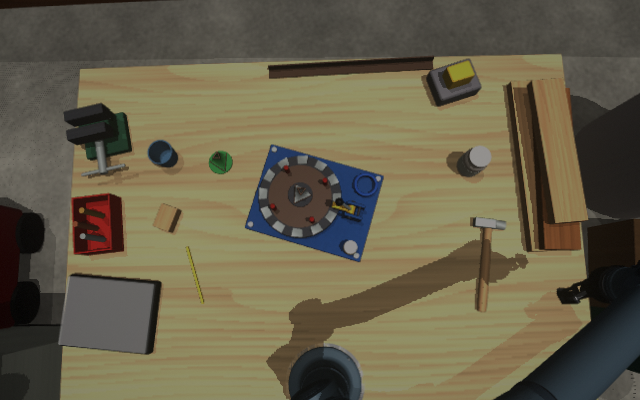

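View pics/side0.png

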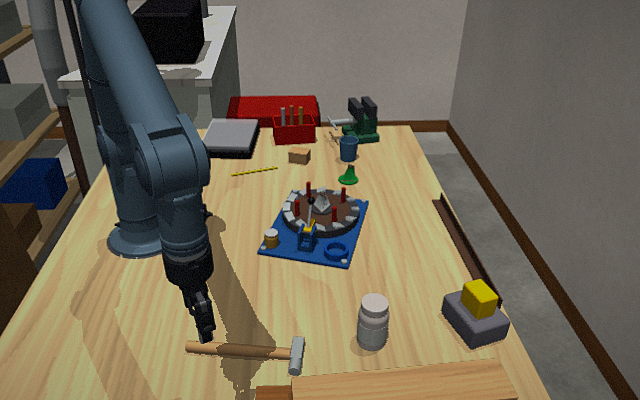

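The top picture shows the blue unit at about (315,203): wheel centre near (300,195), pawl and black knob near (345,208), tape at (364,184) and tin at (350,247). The green look-alike of the pod is at (221,162), well off the unit. In the side picture the pawl bracket is at (308,235) and the wheel at (320,212).

Things that could be mistaken:
- **Pod:** the grey piece on the wheel at top (300,195), not the green one at (221,162).
- **Pawl:** yellow at (345,208), not the yellow block (460,72) or the pencil (195,275).
- **Studs:** red at (287,170), (325,181), (312,220) and (274,206), not the red box (97,225).

Next I fit the plate and make a close crop.

```bash
cat >> h.py <<'E'
def plate(g):
    """unit pose from the blue plate outline in the top picture"""
    from scipy.optimize import least_squares
    hsv=cv2.cvtColor(g["img"],cv2.COLOR_BGR2HSV); m=cv2.inRange(hsv,(105,120,60),(125,255,255)); m[:, :235]=0; m[:, 395:]=0; m[:135]=0; m[275:]=0
    m=cv2.morphologyEx(m,cv2.MORPH_CLOSE,np.ones((5,5)))
    c=max(cv2.findContours(m,cv2.RETR_EXTERNAL,cv2.CHAIN_APPROX_NONE)[0],key=cv2.contourArea)
    b=cv2.boxPoints(cv2.minAreaRect(c)); P=np.array([ray(g,p,0.012)[:2] for p in c[:,0]+0.0])
    def res(q):
        cs,s=np.cos(q[2]),np.sin(q[2]); L=(P-q[:2])@np.array([[cs,-s],[s,cs]])
        d=np.maximum(abs(L[:,0])-.13,abs(L[:,1]+.0425)-.1725); return d
    q=least_squares(res,[0.515,0.05,np.radians(-15)],loss="soft_l1",f_scale=.002)
    return q.x,np.median(abs(q.fun))
def U(q,p):
    c,s=np.cos(q[2]),np.sin(q[2]); return np.array([q[0]+c*p[0]-s*p[1],q[1]+s*p[0]+c*p[1],p[2]])
def mark(g,pts,name,box,k):
    im=cv2.resize(g["img"][box[1]:box[3],box[0]:box[2]],None,fx=k,fy=k,interpolation=cv2.INTER_CUBIC)
    for p in pts:
        u=(proj(g,p)-box[:2]+.5)*k; cv2.circle(im,(int(u[0]),int(u[1])),4,(255,0,255),1)
    cv2.imwrite(name,im)
E
python3 - <<'E'
from h import *
g=get_image("top"); q,e=plate(g); print(np.round(q,4),np.degrees(q[2]),e)
w=[]
a=[np.radians(x) for x in(45,135,225,315)]
pts=[(0,-.114,.139),(0,0,.096)]+[(.08*np.cos(x),.08*np.sin(x),.091) for x in a]+[(x,y,.012) for x in(-.13,.13) for y in(-.215,.13)]+[(x,y,.075) for x in(-.021,.021) for y in(-.185,-.135)]
W=[U(q,p) for p in pts]; print(np.round(W[:6],3))
s=get_image("side")
mark(g,W,"pics/c1.png",(235,135,395,270),4); mark(s,W,"pics/c2.png",(240,170,390,280),5)
np.save("q.npy",q)
im=np.vstack([cv2.resize(cv2.imread("pics/c1.png"),(400,338)),cv2.resize(cv2.imread("pics/c2.png"),(400,293))])
a=cv2.imread("pics/c1.png")[:, :]; b=cv2.imread("pics/c2.png"); h=440
im=np.hstack([cv2.resize(a,(400,338)),cv2.resize(b,(400,293))[:338] if 0 else cv2.copyMakeBorder(cv2.resize(b,(400,293)),0,45,0,0,0)])
cv2.imwrite("pics/c.png",im)
E
```

```text
[ 0.5236  0.0607 -0.3157] -18.08565776741558 0.005932838612551755
[[ 0.488 -0.048  0.139]
 [ 0.524  0.061  0.096]
 [ 0.595  0.097  0.091]
 [ 0.487  0.132  0.091]
 [ 0.452  0.024  0.091]
 [ 0.56  -0.011  0.091]]
```

View pics/c.png

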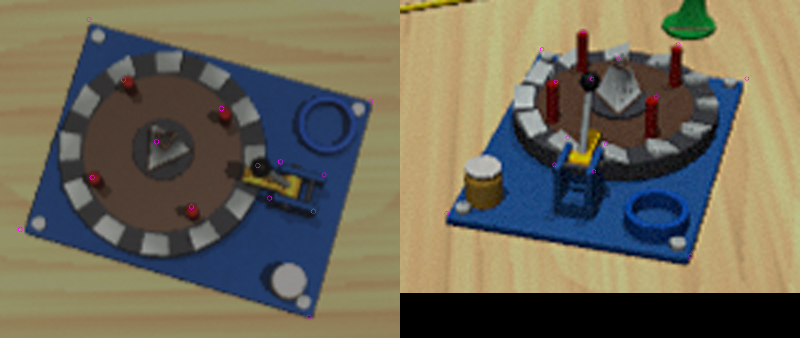

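```bash
python3 - <<'E'
from h import *
from scipy.optimize import least_squares
g=get_image("top"); s=get_image("side")
st=lambda a,th:(.08*np.cos(np.radians(a)+th),.08*np.sin(np.radians(a)+th),.089)
def model(v):
    q=v[:3]; th=v[3]
    T=[(45,(285.8,167)),(315,(324.2,179.8)),(135,(272.2,206.2)),(225,(312.2,218.6))]
    S=[(135,(308.2,181.6)),(45,(343.9,187.2)),(225,(297,201.5)),(315,(334.5,207.2))]
    r=[proj(g,U(q,st(a,th)))-p for a,p in T]+[proj(s,U(q,st(a,th)))-p for a,p in S]
    C=[(g,(.13,.13),(271,144.6)),(g,(.13,-.215),(383.4,175.4)),(g,(-.13,-.215),(360.2,262.2)),(g,(-.13,.13),(245.8,228.6)),(s,(.13,-.215),(348.75,268)),(s,(-.13,-.215),(258,251.6))]
    r+=[proj(c,U(q,(*p,.011)))-x for c,p,x in C]
    r+=[proj(g,U(q,(0,-.114,.139)))-(339,201),proj(s,U(q,(0,-.114,.139)))-(311.2,200.4)]
    return np.array(r)
o=least_squares(lambda v:model(v).ravel(),[.523,.06,-.3,0],loss="soft_l1")
print(np.round(o.x,4),np.degrees(o.x[2])); print(np.round(model(o.x),1).tolist())
np.save("q.npy",o.x[:3]); q=o.x[:3]
for n,p in dict(c=(0,0,0),knob=(0,-.114,.139),knobup=(0,-.209,.123)).items(): print(n,np.round(U(q,p),3))
for n,a in dict(s0=45,s1=135,s2=225,s3=315).items(): print(n,np.round(U(q,st(a,o.x[3])),3))
print("ey",-np.sin(q[2]),np.cos(q[2]))
E
```

```text
[ 0.5206  0.0568 -0.3008 -0.0346] -17.235253381146393
[[-0.0, 0.3], [0.6, -0.3], [0.4, -0.3], [-0.2, -0.0], [-0.5, 0.8], [-0.8, 0.6], [-0.3, -0.3], [-0.3, 0.1], [-0.4, -0.8], [0.4, -0.7], [0.2, -0.8], [-1.4, -0.6], [-0.0, -1.5], [-1.2, -0.1], [0.3, 0.1], [-0.0, -0.3]]
c [0.521 0.057 0.   ]
knob [ 0.487 -0.052  0.139]
knobup [ 0.459 -0.143  0.123]
s0 [0.593 0.092 0.089]
s1 [0.486 0.129 0.089]
s2 [0.449 0.022 0.089]
s3 [ 0.555 -0.015  0.089]
ey 0.29629576493797705 0.9550962358211967
```

The plate fit agrees with both pictures to about 1.5 px. I'll close the fingers, turn the tool square to the unit (yaw −17°) and go to the inner side of the knob.

Request:
{"method": "arm_command", "body": {
  "jaw": 0,
  "steps": [
    [0.33,0.81,0,0,0,-0.37],
    [0.33,0.81,0,0,0,-0.37],
    [0.33,0.81,0,0,0,-0.37],
    [0.33,0.81,0,0,0,-0.37],
    [0.33,0.81,0,0,0,-0.37],
    [0.33,0.81,0,0,0,-0.37],
    [0.33,0.81,0,0,0,-0.37],
    [0.33,0.81,0,0,0,-0.37],
    [0.33,0.81,0,0,0,-0.37],
    [0.33,0.81,0,0,0,-0.37],
    [0.33,0.81,0,0,0,-0.37],
    [0.33,0.81,0,0,0,-0.37]
  ]
}}

```text
t: 2.0
tool_pos: [0.3818, -0.3019, 0.2315]
tcp_rot: [180.0, -0.0, 3.4]
force: [0.6, -0.3, 0.0]
grip_width: 0.0001
gripper_force: 0.0
```

Request:
{"method": "arm_command", "body": {
  "steps": [
    [0.33,0.81,0,0,0,-0.37],
    [0.33,0.81,0,0,0,-0.37],
    [0.33,0.81,0,0,0,-0.37],
    [0.33,0.81,0,0,0,-0.37],
    [0.33,0.81,0,0,0,-0.37],
    [0.33,0.81,0,0,0,-0.37],
    [0.33,0.81,0,0,0,-0.37],
    [0.33,0.81,0,0,0,-0.37],
    [0.33,0.81,0,0,0,-0.37],
    [0.33,0.81,0,0,0,-0.37],
    [0.33,0.81,0,0,0,-0.37],
    [0,0,0,0,0,-0.37]
  ]
}}

```text
t: 3.0
tool_pos: [0.4923, -0.0288, 0.232]
tcp_rot: [-179.8, -0.1, -16.4]
force: [0.6, 0.9, 0.6]
grip_width: 0.0001
gripper_force: 0.0
```

Request:
{"method": "arm_command", "body": {
  "steps": [
    [0.3,0.8,0,0,0,0],
    [0,0,0,0,0,0],
    [0,0,-0.7,0,0,0],
    [0,0,-0.7,0,0,0],
    [0,0,-0.7,0,0,0],
    [0,0,-0.7,0,0,0],
    [0,0,-0.7,0,0,0],
    [0,0,0,0,0,0],
    [0,0,0,0,0,0]
  ]
}}

```text
t: 3.75
tool_pos: [0.4981, -0.012, 0.1255]
tcp_rot: [180.0, 0.2, -16.9]
force: [0.8, 0.5, 0.2]
grip_width: -0.0001
gripper_force: 0.0
```

```bash
cat > look.py <<'E'
import sys
from h import *
n=sys.argv[1]; g=get_image("top"); s=get_image("side"); q=np.load("q.npy")
a=cv2.resize(g["img"][135:270,235:395],None,fx=2.5,fy=2.5,interpolation=cv2.INTER_CUBIC)
b=cv2.resize(s["img"][140:275,240:390],(400,338),interpolation=cv2.INTER_CUBIC)
cv2.imwrite(f"pics/{n}.png",np.hstack([a,b[:a.shape[0]] if b.shape[0]>=a.shape[0] else a]))
o=observe(); p=np.array(o["tool_pos"]); c,sn=np.cos(q[2]),np.sin(q[2]); d=p[:2]-q[:2]
print("tcp in unit",np.round([c*d[0]+sn*d[1],-sn*d[0]+c*d[1],p[2]],4),np.round(o["tcp_rot"],1),np.round(o["force"],1))
E
python3 look.py d1
```

```text
tcp in unit [ 0.0011 -0.0715  0.1276] [-1.80e+02 -1.00e-01 -1.69e+01] [ 0.4 -0.3 -0.7]
```

View pics/d1.png

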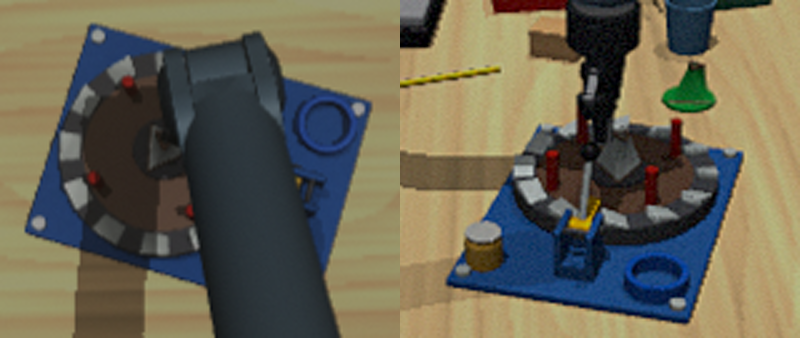

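The side picture shows the closed fingertips right behind the black knob (about (590,150)), lined up with it. Next I push outward.

Request:
{"method": "arm_command", "body": {
  "steps": [
    [-0.1,-0.32,0,0,0,0],
    [-0.1,-0.32,0,0,0,0],
    [-0.1,-0.32,0,0,0,0],
    [-0.1,-0.32,0,0,0,0],
    [-0.1,-0.32,0,0,0,0],
    [-0.1,-0.32,0,0,0,0],
    [-0.1,-0.32,0,0,0,0],
    [0,0,0,0,0,0],
    [0,0,0,0,0,0]
  ]
}}

```text
t: 4.6
tool_pos: [0.4775, -0.0801, 0.1259]
tcp_rot: [180.0, 0.0, -17.0]
force: [0.2, -0.2, -0.4]
grip_width: -0.0001
gripper_force: 0.0
```

```bash
python3 look.py d2
```

```text
tcp in unit [-0.0004 -0.1419  0.1261] [-180.     0.   -16.9] [-0.9 -0.1  0.3]
```

View pics/d2.png

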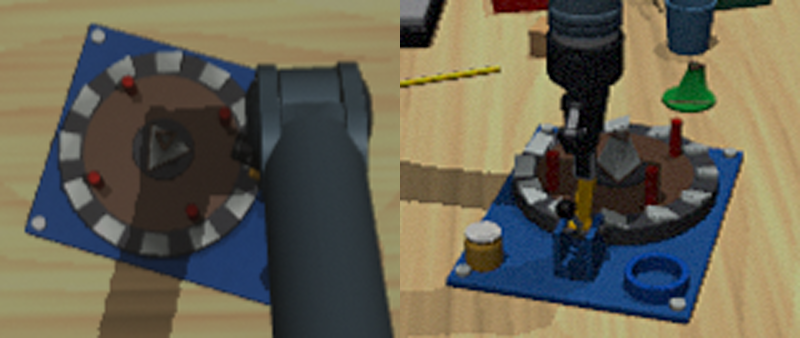

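The knob has fallen outward to about (566,208) in the crop and the yellow pawl stands up. I'll raise the tool, then go to the counter-clockwise side of stud1, turning the tool 30° so that its flat side faces the push.

Request:
{"method": "arm_command", "body": {
  "steps": [
    [0,0,0.83,0,0,0],
    [0,0,0.83,0,0,0],
    [0,0,0.83,0,0,0],
    [-0.11,0.84,0,0,0,0.8],
    [-0.11,0.84,0,0,0,0.8],
    [-0.11,0.84,0,0,0,0.8],
    [-0.11,0.84,0,0,0,0.8],
    [-0.11,0.84,0,0,0,0.8],
    [-0.11,0.84,0,0,0,0.8],
    [-0.11,0.84,0,0,0,0.8],
    [-0.11,0.84,0,0,0,0.9],
    [0,0,0,0,0,0]
  ]
}}

```text
t: 5.7
tool_pos: [0.4504, 0.1302, 0.2015]
tcp_rot: [-179.8, -0.1, 13.7]
force: [-0.9, 1.8, 0.2]
grip_width: 0.0002
gripper_force: 0.0
```

```bash
cat > meas.py <<'E'
from h import *
q=np.load("q.npy"); g=get_image("side")
R=cv2.cvtColor(g["img"],cv2.COLOR_BGR2HSV)
red=cv2.inRange(R,(0,130,50),(8,255,255))|cv2.inRange(R,(172,130,50),(180,255,255))
red[:165]=0; red[245:]=0; red[:, :270]=0; red[:,370:]=0
n,l,st,c=cv2.connectedComponentsWithStats(red)
from scipy.optimize import minimize_scalar
for i in range(1,n):
    x,y,w,h,a=st[i]
    if a<15: continue
    m=np.argwhere(l==i); top=m[m[:,0]<=y+1].mean(0)[::-1]-[0,.5]
    # stud top on circle r=.08: angle best matching the column
    best=min(((abs(proj(g,U(q,(.08*np.cos(t),.08*np.sin(t),.09)))-top)**2).sum(),t) for t in np.radians(np.arange(0,360,.25)))
    print("stud top px",np.round(top,1),"h",h,"angle",np.degrees(best[1]),"err px",round(best[0]**.5,1))
k=cv2.inRange(R,(20,120,90),(32,255,255)); k[:170]=0;k[260:]=0;k[:,:285]=0;k[:,340:]=0
yy,xx=np.nonzero(k); print("yellow",len(xx),xx.mean() if len(xx) else 0,yy.min() if len(xx) else 0,yy.max() if len(xx) else 0)
print("knob up/down px",proj(g,U(q,(0,-.209,.123))),proj(g,U(q,(0,-.114,.139))))
E
python3 look.py d3; python3 meas.py
```

```text
tcp in unit [-0.0862  0.0444  0.201 ] [-180.    -0.    13.2] [ 0.1 -0.3 -0.7]
stud top px [343.2 187.2] h 16 angle 43.5 err px 0.3
stud top px [308.7 191.2] h 7 angle 137.75 err px 9.0
stud top px [297. 200.] h 17 angle 221.5 err px 0.8
stud top px [334.2 206.1] h 17 angle 313.75 err px 0.9
yellow 119 308.34453781512605 187 231
knob up/down px [302.27960464 224.14141674] [311.17880726 200.10117128]
```

View pics/d3.png

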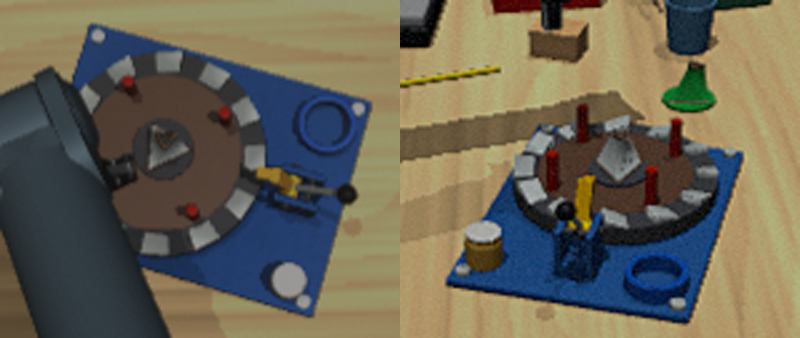

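The pictures show the pawl up at its stop, with the knob at (348,192) in the top crop and (565,210) in the side crop, as predicted. The pod is standing and the wheel is at about −2°. I'll lower the fingertips beside stud1.

Request:
{"method": "arm_command", "body": {
  "steps": [
    [0,0,-0.75,0,0,0],
    [0,0,-0.75,0,0,0],
    [0,0,-0.75,0,0,0],
    [0,0,-0.75,0,0,0],
    [0,0,-0.75,0,0,0],
    [0,0,-0.75,0,0,0],
    [0,0,0,0,0,0],
    [0,0,0,0,0,0]
  ]
}}

```text
t: 6.52
tool_pos: [0.4508, 0.1212, 0.0649]
tcp_rot: [180.0, 0.2, 12.8]
force: [0.5, -0.7, 0.5]
grip_width: -0.0001
gripper_force: 0.0
```

```bash
python3 look.py d4
```

```text
tcp in unit [-0.0839  0.0426  0.067 ] [ 1.80e+02 -1.00e-01  1.28e+01] [-0.5 -0.5  0.6]
```

Request:
{"method": "arm_command", "body": {
  "steps": [
    [0.16,0.037,0,0,0,0],
    [0.16,0.037,0,0,0,0],
    [0.16,0.037,0,0,0,0],
    [0.16,0.037,0,0,0,0],
    [0.16,0.037,0,0,0,0],
    [0.16,0.037,0,0,0,0],
    [0.16,0.037,0,0,0,0],
    [0.16,0.037,0,0,0,0],
    [0.16,0.037,0,0,0,0],
    [0.16,0.037,0,0,0,0],
    [0,0,0,0,0,0],
    [0,0,0,0,0,0]
  ]
}}

```text
t: 7.62
tool_pos: [0.5014, 0.1339, 0.0664]
tcp_rot: [180.0, -0.1, 12.9]
force: [-0.6, -0.4, 0.7]
grip_width: -0.0003
gripper_force: 0.0
```

```bash
python3 look.py d5; python3 meas.py
```

```text
tcp in unit [-0.0414  0.0673  0.0663] [ 1.80e+02 -1.00e-01  1.29e+01] [ 0.5 -0.1  0.7]
stud top px [346.7 193.1] h 16 angle 18.75 err px 0.2
stud top px [294.  194.1] h 17 angle 195.0 err px 0.3
stud top px [322.9 208.2] h 16 angle 288.25 err px 0.6
yellow 128 308.65625 185 231
knob up/down px [302.27960464 224.14141674] [311.17880726 200.10117128]
```

View pics/d5.png

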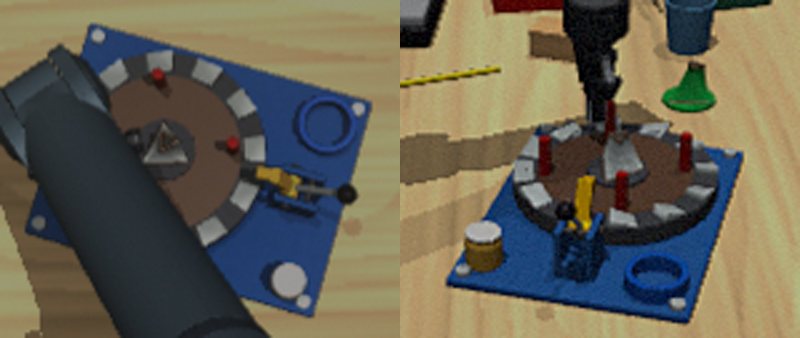

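The wheel has gone back about 25.6°, the pod is standing and the pawl is still up. I'll nudge about 4.5 mm more.

Request:
{"method": "arm_command", "body": {
  "steps": [
    [0.08,0.018,0,0,0,0],
    [0.07,0.017,0,0,0,0],
    [0,0,0,0,0,0],
    [0,0,0,0,0,0],
    [0,0,0,0,0,0]
  ]
}}

```text
t: 8.18
tool_pos: [0.504, 0.134, 0.0657]
tcp_rot: [180.0, 0.1, 12.9]
force: [-1.9, -2.4, 0.2]
grip_width: -0.0002
gripper_force: 1.4
```

```bash
python3 look.py d6; python3 meas.py
```

```text
tcp in unit [-0.0387  0.0688  0.0657] [1.80e+02 1.00e-01 1.29e+01] [-4.2 -2.1  0.7]
stud top px [346.8 193.2] h 17 angle 18.25 err px 0.1
stud top px [293.5 194. ] h 16 angle 194.5 err px 0.2
stud top px [321.9 208.2] h 17 angle 286.25 err px 0.6
yellow 121 308.57851239669424 183 231
knob up/down px [302.27960464 224.14141674] [311.17880726 200.10117128]
```

Request:
{"method": "arm_command", "body": {
  "steps": [
    [0.07,0.017,0,0,0,0],
    [0,0,0,0,0,0],
    [0,0,0,0,0,0],
    [0,0,0,0,0,0]
  ]
}}

```text
t: 8.67
tool_pos: [0.5063, 0.1348, 0.0657]
tcp_rot: [180.0, 0.0, 12.9]
force: [-3.0, -2.9, -0.1]
grip_width: 0.0001
gripper_force: 1.3
```

```bash
python3 look.py d7; python3 meas.py
```

```text
tcp in unit [-0.0369  0.0704  0.0657] [180.    0.   12.9] [-2.3 -2.3 -1.8]
stud top px [319.8 180.1] h 9 angle 104.75 err px 0.4
stud top px [293.7 193.1] h 17 angle 190.75 err px 0.1
stud top px [346.7 194.1] h 16 angle 14.750000000000002 err px 0.4
stud top px [320.6 208.3] h 17 angle 283.75 err px 0.5
yellow 119 308.39495798319325 210 231
knob up/down px [302.27960464 224.14141674] [311.17880726 200.10117128]
```

The wheel has turned −29.8° from its start, to about −31° in the unit frame, and the pod is still standing. I'll back off, lift, and go round over the top to the knob's outer side.

Request:
{"method": "arm_command", "body": {
  "steps": [
    [-0.2,-0.045,0,0,0,0],
    [-0.4,-0.09,0,0,0,0],
    [-0.4,-0.09,0,0,0,0],
    [0,0,0.5,0,0,0],
    [0,0,0.9,0,0,0],
    [0,0,0.9,0,0,0],
    [0,0,0.9,0,0,0],
    [0,0,0.9,0,0,0],
    [0,0,0.9,0,0,0],
    [0,0,0,0,0,0]
  ]
}}

```text
t: 9.65
tool_pos: [0.4817, 0.1321, 0.2231]
tcp_rot: [-180.0, -1.0, 13.0]
force: [-0.2, 0.2, 0.5]
grip_width: 0.0002
gripper_force: 0.0
```

Request:
{"method": "arm_command", "body": {
  "steps": [
    [-0.09,-0.89,0,0,0,-0.54],
    [-0.09,-0.89,0,0,0,-0.54],
    [-0.09,-0.89,0,0,0,-0.54],
    [-0.09,-0.89,0,0,0,-0.54],
    [-0.09,-0.89,0,0,0,-0.54],
    [-0.09,-0.89,0,0,0,-0.54],
    [-0.09,-0.89,0,0,0,-0.54],
    [-0.09,-0.89,0,0,0,-0.54],
    [-0.09,-0.89,0,0,0,-0.54],
    [-0.09,-0.89,0,0,0,-0.54],
    [-0.09,-0.89,0,0,0,-0.54],
    [-0.09,-0.89,0,0,0,-0.54]
  ]
}}

```text
t: 10.65
tool_pos: [0.4453, -0.1924, 0.2163]
tcp_rot: [-180.0, -0.2, -16.8]
force: [0.5, -0.7, 0.5]
grip_width: -0.0002
gripper_force: 0.0
```

Request:
{"method": "arm_command", "body": {
  "steps": [
    [0,0,0,0,0,0],
    [0,0,0,0,0,0],
    [0,0,0,0,0,0]
  ]
}}

```text
t: 10.9
tool_pos: [0.445, -0.1907, 0.216]
tcp_rot: [-179.9, -0.1, -16.7]
force: [0.0, 0.9, 0.9]
grip_width: -0.0001
gripper_force: 0.0
```

```bash
python3 look.py d8; python3 meas.py
```

```text
tcp in unit [ 0.0009 -0.2581  0.216 ] [-1.80e+02 -1.00e-01 -1.66e+01] [-0.1 -0.3 -0.2]
stud top px [320.  180.2] h 13 angle 104.25 err px 0.3
stud top px [346.7 194.1] h 16 angle 14.750000000000002 err px 0.4
yellow 83 308.6144578313253 210 231
knob up/down px [302.27960464 224.14141674] [311.17880726 200.10117128]
```

View pics/d8.png

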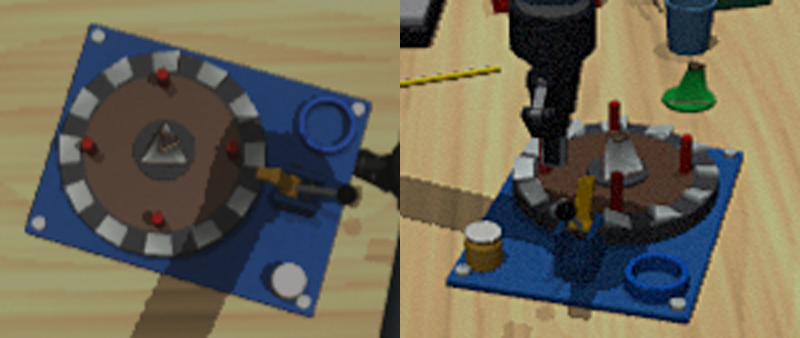

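The top view shows the four studs at (163,75), (88,145), (233,147) and (158,217), so the wheel is about 28–30° back. The pod stands, the pawl is up, and the fingers are just outside the knob at (348,192). I'll lower, then push inward.

Request:
{"method": "arm_command", "body": {
  "steps": [
    [0,0,-0.67,0,0,0],
    [0,0,-0.67,0,0,0],
    [0,0,-0.67,0,0,0],
    [0,0,-0.67,0,0,0],
    [0,0,-0.67,0,0,0],
    [0,0,0,0,0,0],
    [0,0,0,0,0,0]
  ]
}}

```text
t: 11.63
tool_pos: [0.4435, -0.1904, 0.1147]
tcp_rot: [-180.0, 0.1, -16.7]
force: [0.7, -0.5, 0.6]
grip_width: -0.0003
gripper_force: 0.0
```

Request:
{"method": "arm_command", "body": {
  "steps": [
    [0.1,0.32,0,0,0,0],
    [0.1,0.32,0,0,0,0],
    [0.1,0.32,0,0,0,0],
    [0.1,0.32,0,0,0,0],
    [0.1,0.32,0,0,0,0],
    [0.1,0.32,0,0,0,0],
    [0.1,0.32,0,0,0,0],
    [0.1,0.32,0,0,0,0],
    [0,0,0,0,0,0],
    [0,0,0,0,0,0],
    [0,0,0,0,0,0]
  ]
}}

```text
t: 12.55
tool_pos: [0.461, -0.1463, 0.1289]
tcp_rot: [177.5, 0.1, -17.7]
force: [-40.8, -42.1, 76.0]
grip_width: 0.0
gripper_force: 39.7
```

```bash
python3 look.py d9; python3 meas.py
```

```text
tcp in unit [ 0.0033 -0.2117  0.1289] [ 1.775e+02  1.000e-01 -1.770e+01] [-40.2 -42.4  75.6]
stud top px [319.8 180.1] h 14 angle 104.75 err px 0.4
stud top px [293.2 193.1] h 11 angle 191.0 err px 0.6
stud top px [346.7 194.1] h 16 angle 14.750000000000002 err px 0.4
yellow 69 309.39130434782606 211 231
knob up/down px [302.27960464 224.14141674] [311.17880726 200.10117128]
```

View pics/d9.png

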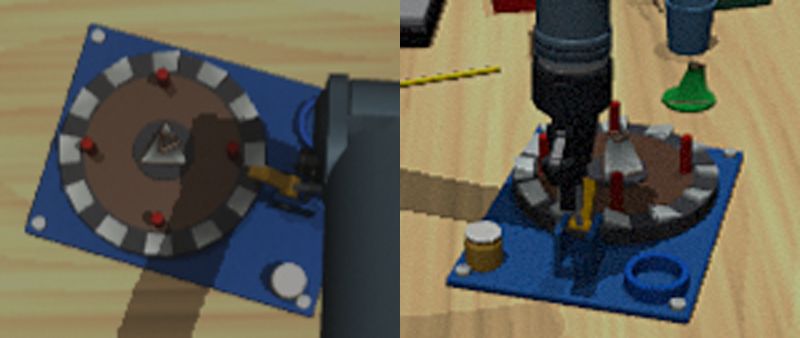

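The fingertip rode up on the knob (force about 95 N), so the tip was too high. I'll relieve it at once, back off outward, and come in lower.

Request:
{"method": "arm_command", "body": {
  "steps": [
    [-0.25,-0.8,0.5,0,0,0],
    [-0.25,-0.8,0.3,0,0,0],
    [-0.25,-0.8,0,0,0,0],
    [-0.1,-0.35,0,0,0,0],
    [0,0,0,0,0,0],
    [0,0,0,0,0,0]
  ]
}}

```text
t: 13.2
tool_pos: [0.4429, -0.1961, 0.1394]
tcp_rot: [-179.9, 0.0, -16.8]
force: [0.0, 1.4, -0.7]
grip_width: 0.0
gripper_force: 0.0
```

```bash
python3 look.py e1; python3 meas.py; python3 - <<'E'
from h import *
q=np.load("q.npy"); g=get_image("side"); t=get_image("top")
# dark knob blob centre near expected pixels
for n,c in(("side",g),("top",t)):
    u=proj(c,U(q,(0,-.209,.123))); x,y=u.astype(int); w=cv2.cvtColor(c["img"],cv2.COLOR_BGR2GRAY)[y-7:y+8,x-7:x+8]
    m=(w<40); yy,xx=np.nonzero(m); print(n,u,m.sum(),xx.mean()+x-7,yy.mean()+y-7)
for d in spotter.spot_in("side","pawl_knob")[:2]: print(d)
E
```

```text
tcp in unit [ 0.0007 -0.2632  0.139 ] [-179.9    0.   -16.6] [-0.1 -0.4  0.4]
stud top px [320.  180.2] h 14 angle 104.25 err px 0.3
stud top px [346.7 194.1] h 16 angle 14.750000000000002 err px 0.4
stud top px [320.9 208.2] h 17 angle 284.25000000000006 err px 0.6
yellow 92 308.5652173913044 210 231
knob up/down px [302.27960464 224.14141674] [311.17880726 200.10117128]
side [302.27960464 224.14141674] 124 299.23387096774195 223.83064516129033
top [373.95393121 211.73117556] 171 372.39181286549706 210.093567251462
{'location': [0.48, -0.0799, 0.0996], 'p': 0.54}
```

View pics/e1.png

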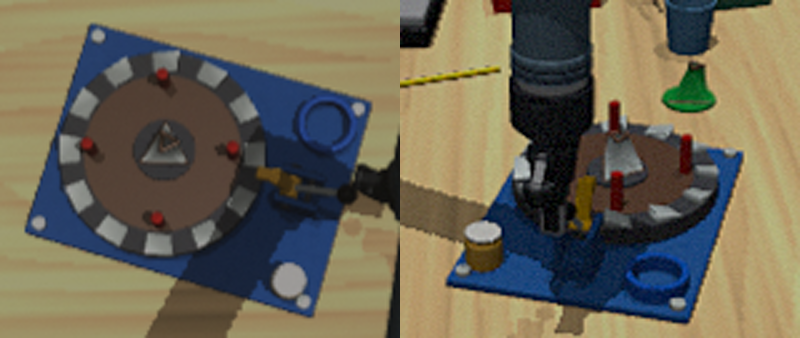

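This picture shows everything intact: pawl still up at (345,192), studs and pod unmoved. That is my tenth picture, so from here I use numbers only.

The vertical finger jammed because the knob first has to move inward and up. I'll tilt the tool about 35° so the finger face points inward and up, get under the knob from outside, and push along its arc.

Request:
{"method": "arm_command", "body": {
  "steps": [
    [0,0,0,0.73,-0.226,0],
    [0,0,0,0.73,-0.226,0],
    [0,0,0,0.73,-0.226,0],
    [0,0,0,0.73,-0.226,0],
    [0,0,0,0.73,-0.226,0],
    [0,0,0,0.73,-0.226,0],
    [0,0,0,0.73,-0.226,0],
    [0,0,0,0.73,-0.226,0],
    [0,0,0,0,0,0],
    [0,0,0,0,0,0]
  ]
}}

```text
t: 14.33
tool_pos: [0.4422, -0.1978, 0.1388]
tcp_rot: [-152.0, -0.1, -16.9]
force: [0.3, 0.1, 0.1]
grip_width: 0.0005
gripper_force: 0.0
```

```bash
python3 look.py e2; python3 - <<'E'
from h import *
from scipy.spatial.transform import Rotation as Ro
o=observe(); q=np.load("q.npy"); R=Ro.from_euler("xyz",o["tcp_rot"],degrees=True).as_matrix()
print("axes in unit (cols x y z)\n",np.round(Ro.from_euler("z",-q[2]).as_matrix()@R,2)); print(np.round(o["joints"],0))
E
```

```text
tcp in unit [ 0.0009 -0.2649  0.1396] [-152.    -0.2  -16.7] [ 0.7  1.2 -0.4]
axes in unit (cols x y z)
 [[ 1.    0.01 -0.  ]
 [ 0.01 -0.88  0.47]
 [ 0.   -0.47 -0.88]]
[ 50.  19. -16. 114. -25.  59. -57.]
```

Request:
{"method": "arm_command", "body": {
  "steps": [
    [0,0,0,0.73,-0.226,0],
    [0,0,0,0.73,-0.226,0],
    [0,0,-0.95,0,0,0],
    [0,0,-0.95,0,0,0],
    [0.12,0.37,0,0,0,0],
    [0.12,0.37,0,0,0,0],
    [0,0,0,0,0,0],
    [0,0,0,0,0,0]
  ]
}}

```text
t: 15.1
tool_pos: [0.4514, -0.1732, 0.0845]
tcp_rot: [-145.0, -0.4, -16.6]
force: [0.2, -0.7, 0.3]
grip_width: -0.0001
gripper_force: 0.0
```

```bash
python3 look.py e3; python3 meas.py
```

```text
tcp in unit [ 0.0024 -0.2424  0.0842] [-145.1   -0.4  -16.8] [ 0.2  0.4 -0.2]
stud top px [320.  180.2] h 14 angle 104.25 err px 0.3
stud top px [346.7 194.1] h 16 angle 14.750000000000002 err px 0.4
stud top px [320.5 208.2] h 17 angle 283.5 err px 0.7
yellow 105 308.83809523809526 210 231
knob up/down px [302.27960464 224.14141674] [311.17880726 200.10117128]
```

Request:
{"method": "arm_command", "body": {
  "steps": [
    [0.08,0.255,0.13,0,0,0],
    [0.08,0.255,0.13,0,0,0],
    [0.08,0.255,0.13,0,0,0],
    [0.08,0.255,0.13,0,0,0],
    [0,0,0,0,0,0]
  ]
}}

```text
t: 15.67
tool_pos: [0.4603, -0.1424, 0.0994]
tcp_rot: [-144.9, -0.3, -16.7]
force: [-0.1, 0.2, -0.8]
grip_width: 0.0001
gripper_force: 0.3
```

```bash
python3 look.py e4; python3 meas.py|grep yell
```

```text
tcp in unit [ 0.0012 -0.21    0.0983] [-145.    -0.3  -16.8] [-0.1 -0.  -1.1]
yellow 70 309.7142857142857 211 231
```

Request:
{"method": "arm_command", "body": {
  "steps": [
    [0.08,0.255,0.13,0,0,0],
    [0.08,0.255,0.13,0,0,0],
    [0,0,0,0,0,0]
  ]
}}

```text
t: 16.07
tool_pos: [0.4649, -0.1269, 0.1069]
tcp_rot: [-144.9, -0.3, -16.7]
force: [0.6, 0.5, 1.1]
grip_width: 0.0001
gripper_force: 0.0
```

Request:
{"method": "arm_command", "body": {
  "steps": [
    [0.08,0.255,0.1,0,0,0],
    [0.08,0.255,0.1,0,0,0],
    [0,0,0,0,0,0],
    [0,0,0,0,0,0]
  ]
}}

```text
t: 16.4
tool_pos: [0.4691, -0.1128, 0.1122]
tcp_rot: [-144.9, -0.3, -16.7]
force: [-0.6, -0.3, 0.5]
grip_width: -0.0003
gripper_force: 0.0
```

```bash
python3 look.py e5; python3 meas.py
```

```text
tcp in unit [ 0.0013 -0.1784  0.1118] [-145.    -0.2  -16.8] [-0.4  0.6  0.3]
stud top px [320.  180.2] h 14 angle 104.25 err px 0.3
stud top px [346.7 194.1] h 16 angle 14.750000000000002 err px 0.4
stud top px [320.5 208.2] h 17 angle 283.5 err px 0.7
yellow 76 310.11842105263156 212 231
knob up/down px [302.27960464 224.14141674] [311.17880726 200.10117128]
```

Request:
{"method": "arm_command", "body": {
  "steps": [
    [0.08,0.255,0.08,0,0,0],
    [0.08,0.255,0.05,0,0,0],
    [0,0,0,0,0,0],
    [0,0,0,0,0,0],
    [0,0,0,0,0,0]
  ]
}}

```text
t: 16.97
tool_pos: [0.4738, -0.0985, 0.1158]
tcp_rot: [-145.0, -0.2, -16.8]
force: [-0.4, 0.3, -0.7]
grip_width: -0.0001
gripper_force: 0.0
```

```bash
python3 look.py e6; python3 meas.py; python3 - <<'E'
from h import *
q=np.load("q.npy"); g=get_image("side"); 
for a in(0,.2,.4,.6,.8,1,1.2): print(a,np.round(proj(g,U(q,(0,-.15+.045*np.cos(a)-.005*np.sin(a),.062+.045*np.sin(a)+.005*np.cos(a)))),1),np.round(proj(g,U(q,(0,-.15+.085*np.cos(1.134+a),.062+.085*np.sin(1.134+a)))),1))
E
```

```text
tcp in unit [ 0.0014 -0.1627  0.1157] [-145.    -0.2  -16.9] [-0.8 -0.7  0.3]
stud top px [320.  180.2] h 14 angle 104.25 err px 0.3
stud top px [346.7 194.1] h 16 angle 14.750000000000002 err px 0.4
stud top px [320.5 208.2] h 17 angle 283.5 err px 0.7
yellow 61 309.327868852459 185 231
knob up/down px [302.27960464 224.14141674] [311.17880726 200.10117128]
0 [311.8 219.7] [311.2 200.1]
0.2 [311.7 217.6] [309.7 201.4]
0.4 [311.4 215.8] [308.2 204. ]
0.6 [311.  214.7] [306.6 207.7]
0.8 [310.4 214.1] [305.1 212.4]
1 [309.7 214.2] [303.6 217.9]
1.2 [309.  214.9] [302.3 224. ]
```

Request:
{"method": "arm_command", "body": {
  "steps": [
    [0.08,0.255,0.02,0,0,0],
    [0.08,0.255,0,0,0,0],
    [0,0,0,0,0,0],
    [0,0,0,0,0,0],
    [0,0,0,0,0,0]
  ]
}}

```text
t: 17.58
tool_pos: [0.4785, -0.0832, 0.1163]
tcp_rot: [-145.0, -0.2, -16.8]
force: [-0.2, -0.5, -0.3]
grip_width: -0.0004
gripper_force: 0.0
```

Request:
{"method": "arm_command", "body": {
  "steps": [
    [-0.25,-0.8,0.2,0,0,0],
    [-0.25,-0.8,0.4,0,0,0],
    [-0.25,-0.8,0.6,0,0,0],
    [-0.25,-0.8,0.8,0,0,0],
    [-0.25,-0.8,0.8,0,0,0],
    [-0.1,-0.8,0.8,0,0,0],
    [-0.1,-0.8,0.8,0,0,0],
    [0,0,0,0,0,0],
    [0,0,0,0,0,0]
  ]
}}

```text
t: 18.33
tool_pos: [0.4354, -0.2546, 0.2497]
tcp_rot: [-145.1, -0.4, -17.1]
force: [0.6, 0.2, -1.1]
grip_width: -0.0002
gripper_force: 0.0
```

```bash
python3 look.py e7; python3 meas.py; python3 - <<'E'
from h import *
q=np.load("q.npy"); g=get_image("side"); t=get_image("top")
for n,c in(("side",g),("top",t)):
  G=cv2.cvtColor(c["img"],cv2.COLOR_BGR2GRAY)
  for lab,P in(("down",(0,-.114,.139)),("up",(0,-.209,.123))):
    u=proj(c,U(q,P)); x,y=np.round(u).astype(int); w=G[y-6:y+7,x-6:x+7]; yy,xx=np.nonzero(w<35); print(n,lab,np.round(u,1),len(xx),(xx.mean()+x-6,yy.mean()+y-6) if len(xx) else "")
print(observe()["tool_pos"])
print(G.shape); h=cv2.inRange(cv2.cvtColor(g["img"],cv2.COLOR_BGR2HSV),(20,120,60),(32,255,255))
yy,xx=np.nonzero(h[205:245,295:330]); print("yellow rows",yy.min()+205,yy.max()+205,len(yy)); 
for q_ in ("pod_mid",): print([ (round(d["p"],2),np.round(d["location"],3)) for d in spotter.spot_in("top",q_)[:3]])
E
```

```text
tcp in unit [ 0.009  -0.319   0.2477] [-144.9   -0.2  -16.8] [0.  0.2 0.2]
stud top px [320.  180.2] h 14 angle 104.25 err px 0.3
stud top px [346.7 194.1] h 16 angle 14.750000000000002 err px 0.4
stud top px [320.9 208.2] h 17 angle 284.25000000000006 err px 0.6
yellow 66 309.1363636363636 218 231
knob up/down px [302.27960464 224.14141674] [311.17880726 200.10117128]
side down [311.2 200.1] 44 (np.float64(310.9318181818182), np.float64(200.11363636363637))
side up [302.3 224.1] 11 (np.float64(297.27272727272725), np.float64(228.36363636363637))
top down [339.3 201.1] 47 (np.float64(339.17021276595744), np.float64(201.5744680851064))
top up [374.  211.7] 0 
[ 0.43464174 -0.24940901  0.24713559]
(400, 640)
yellow rows 218 232 72
[(0.98, array([0.516, 0.056, 0.047])), (0.8, array([0.632, 0.292, 0.006]))]
```

```bash
python3 - <<'E'
from h import *
for a in("top0","e"):
  im=cv2.imread("pics/top0.png") if a=="top0" else get_image("top")["img"]
  im2=cv2.imread("pics/side0.png") if a=="top0" else get_image("side")["img"]
  for i,(x,y) in((im,(339,201)),(im2,(311,200))):
    w=cv2.cvtColor(i,cv2.COLOR_BGR2GRAY)[y-6:y+7,x-6:x+7]; yy,xx=np.nonzero(w<35); print(a,len(xx),xx.mean()+x-6,yy.mean()+y-6)
  h=cv2.inRange(cv2.cvtColor(im2,cv2.COLOR_BGR2HSV),(20,120,60),(32,255,255))[205:245,295:330]; yy,xx=np.nonzero(h); print("yellow",len(yy),yy.min()+205,yy.max()+205)
  # stud blobs in top
  R=cv2.cvtColor(im,cv2.COLOR_BGR2HSV); m=(cv2.inRange(R,(0,140,60),(8,255,255))|cv2.inRange(R,(172,140,60),(180,255,255)))[150:240,255:345]
  n,l,s,c=cv2.connectedComponentsWithStats(m); P=np.array([c[k] for k in range(1,n) if s[k][4]>5]); d=P-P.mean(0)
  print(len(P),"stud phase mod 90",np.round(np.degrees(np.arctan2(d[:,1],d[:,0]))%90,1))
print(observe()["t"])
E
```

```text
top0 50 339.28 201.64
top0 50 310.12 198.86
yellow 70 219 231
4 stud phase mod 90 [63.8 63.2 64.2 63.6]
e 45 339.0 201.6
e 44 310.84090909090907 200.3181818181818
yellow 71 218 231
4 stud phase mod 90 [2.1 1.9 1.  2.4]
18.7333
```

The knob and yellow nose are back at their starting "down" pixels (top view within 0.3 px), so the pawl is home. The wheel is about one notch back, the pod is at the centre, and the arm is clear.

```bash
python3 -c "
from h import *
print(bot.hand_in())"
```

```text
the job is handed in; nothing more can be done
None
```

I handed the job in at about 19 s: the pawl was lifted, the wheel pushed back one notch (28–30° measured), and the pawl dropped home with the steel piece still standing. On my first try at tipping the pawl in, the fingertip rode up on the knob at about 95 N, under the 120 N wrist limit, so I backed off and redid it with the tool tilted.

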